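# Seal a jar in the bench press with its removable crank

### The job

Take the loose crank from the wooden tray, fit it fully down over the square shaft on top of the green sealing press without forcing it, and wind it clockwise until the sprung pad meets the jar's lid and then about a sixth of a turn more (a third of a turn more would crack the jar). Then lift the crank off and set it down gently, upright, in the middle of its tray, leaving the jar clamped and the other goods where they are.

Things in the scene. Friction and masses are not known exactly. Their poses are not given: they have to be found in the camera images.
- crank_hub (a point): Point on the axis of the crank's hub, 43 mm above the hub's underside (z up), in the middle of its round steel barrel: 28 mm in diameter, from 27 to 60 mm above the underside, to be grasped from above. This frame's x runs along the crank's arm towards the red grip.
- crank: The loose crank, about 0.4 kg, balanced at the hub; origin on the hub axis at its underside. Below the barrel is a 38 mm square block, 27 mm high, with a square socket in its underside (18.5 mm wide, 25 mm deep, sides along the body's x and y). A black arm (16 mm wide, 16 to 26 mm up) runs along +x to the grip and along -x to a counterweight (26 mm round, 55 mm from the axis, 12 to 42 mm up).
- crank_grip (a point): Middle of the crank's red upright grip: a free-spinning sleeve 22 mm in diameter and 48 mm tall (27 to 75 mm above the hub's underside), axis 75 mm from the hub axis. Held in the fingers, it lets the crank turn without the hand turning.
- shaft_foot (a point): Point on the axis of the press's square shaft at its foot (top of the steel collar, 184 mm above the table), where the crank's underside rests when fully home. Its frame is the press's: it does NOT show how the square is turned. Pressing the crank on the shaft with over 40 N before it has dropped over the square (underside more than 16.5 mm above here) is forcing it.
- shaft_top (a point): Top of the shaft, on its axis. The shaft is brass, upright, 16 mm square and 18 mm tall, with a conical nose on top (6 mm tall, 16 mm wide at its foot, 8 mm at its tip), 24 mm in all. The square's angle is not given: it may be any and must be felt for or seen. It needs about 0.4 N m (5 N at the grip) to turn freely, and 0.08 N m more per 20 N on the lid; it stays where it is left. Clockwise from above lowers the pad 24 mm a turn.
- pad: Round pressure pad of the press, 58 mm in diameter, under the ram; origin on its axis, 16 mm above its lower face, which starts 8 to 18 mm above the lid. It stops at the lid; then the spring between ram and pad is squeezed (15 N/mm) and the crank turns noticeably harder. Wanted: 25 to 100 N on the lid, reached about 30 to 90 degrees of crank turn after first touch; over 115 N cracks the jar.
- jar: Amber jar with yellow press-on lid, 64 mm in diameter, 75 mm tall with lid, standing loose on the press's base under the pad. Origin at the centre of its underside, 20 mm above the table.
- press: Green sealing press, bolted to the table: base 150 x 200 x 20 mm, two steel columns 160 mm apart along its y axis, crosshead 56 x 200 mm with its top 180 mm above the table. Origin at the centre of its underside.
- tray: Wooden tray, fixed, 170 x 170 mm outside, rim 14 mm high, floor 5 mm thick; the crank starts on it and goes back onto it, hub within 40 mm of its centre. Origin at the centre of its underside.
- spare_lid: Yellow spare lid lying on the tray, 52 mm in diameter, 9 mm thick; bystander. Origin at the centre of its underside. The crank's arm passes above it.
- pickle_jar: green glass jar, 72 mm wide, 105 mm tall, brass lid; bystander on the table. Origin at the centre of its underside.
- sauce_jar: red jar, 68 mm wide, 95 mm tall, white lid; bystander on the table. Origin at the centre of its underside.
- honey_jar: amber jar, 72 mm wide, 85 mm tall, green lid; bystander on the table. Origin at the centre of its underside.
- tomato_a: tomato, 68 mm wide, 50 mm tall; bystander on the table. Origin at the centre of its underside.
- tomato_b: tomato, 68 mm wide, 50 mm tall; bystander on the table. Origin at the centre of its underside.

How it is judged:
On the way, in this order (a step that is already met when the one before it is completed fails the run):
1. the crank is fully down over the square shaft (underside within 4 mm of the collar, upright) (z of crank_hub in the frame of shaft_foot below 0.047 m and horizontal distance between crank_hub and shaft_foot below 0.004 m and angle between crank_hub's own z axis and vertical below 0.08 rad), for 0.2 s.
2. with the crank still on, the pad is wound down onto the lid to between 25 and 100 N (all of step 1 and contact force between pad and jar between 25 and 100 N), for 0.2 s.
At the end, for the whole second after the job is handed in: The pad presses the jar's lid with 25 to 100 N, the jar upright and within 12 mm of the pad's axis; the crank stands upright and at rest on the tray's floor, its hub within 40 mm of the tray's centre (underside no more than 5 mm above the floor) (contact force between pad and jar between 25 and 100 N and horizontal distance between crank_hub and tray below 0.04 m and z of crank_hub in the frame of tray below 0.053 m and angle between crank_hub's own z axis and vertical below 0.08 rad and linear speed of crank below 0.02 m/s and angle between jar's own z axis and vertical below 0.05 rad and horizontal distance between jar and pad below 0.012 m); the robot touches nothing.
It fails at once if the jar cracks: over 115 N on the lid (contact force between pad and jar above 115 N).
It fails at once if the crank is forced down: over 40 N between crank and shaft while its underside is more than 16.5 mm above the collar (contact force between crank and shaft above 40 N and z of crank_hub in the frame of shaft_foot above 0.0595 m).
It fails at once if the crank is dropped: it moves faster than 0.5 m/s with no finger on it (linear speed of crank above 0.5 m/s and contact force between the fingers and crank below 0.2 N).
It fails at once if a bystander is moved more than 30 mm (distance of any of pickle_jar, sauce_jar, honey_jar, tomato_a, tomato_b, spare_lid from where it was at the start of the episode above 0.03 m).
It also fails if it takes over 72 s, if anything falls off the work surface, if the arm or the gripper's body presses on something with over 40 N, if the wrist force passes 120 N, or if a joint passes its speed limit or range.

### The arm

A 7-joint arm with a two-finger parallel gripper is mounted at the origin on the work surface. World frame = base frame: x ahead of the robot, y to its left, z up, the work surface at z = 0. Lengths are in m, angles in rad, forces in N, time in s.
With the tool pointing down it reaches from about 0.4 to 0.85 m from the base axis. Payload 10.4 kg.
Tool frame: the origin (TCP) lies at the very end of the fingers, on their centre line; the grasp point (between the pads) lies 19 mm behind it; z points along the fingers, y is the direction in which the jaws open and shut (so a half turn about z gives the same grasp; the last joint's range is limited). The gripper opens to 87 mm and grips with 3 to 60 N. Pads are 19 mm wide; open, the fingers measure 117 mm over their backs; the gripper's body (75 mm by 190 mm) begins 51 mm behind the grasp point.
Start: joints at [-1.178, 0.332, -0.065, 1.46, 0.022, 1.35, -0.088], TCP at [0.252, 0.572, 0.223] pointing down, gripper open.
Joint ranges: [-2.6, 2.6], [-0.5, 2.12], [-1.47, 1.34], [0.16, 2.42], [-1.27, 4.41], [0.06, 2.06], [-2.6, 2.6]. Speed limits (rad/s): [2.22, 2.22, 2.79, 2.79, 3.14, 3.14, 3.14].

### API

Orientations are given as a unit quaternion [x, y, z, w].
In Python, from bench import read_state, imaging, r gives the robot as it stands. The module is installed in compiled form; this text tells all that it offers.
- The arm moves only by the tool move_arm, never from a script. Its argument "series" is a list of rows, each a list of 4 numbers: the shift along the tool's x, y, z in m, then the turn about the tool's z in rad. In form: [[x, y, z, roll], ...]. A call has 1 to 20 rows; each row is the pose to reach, as a shift and turn from the pose commanded when the call began, along the tool's axes at that moment; what a row does not reach only later rows make up. A row lasts 1/10 s, in which the tool goes at most 50 mm and 8.59 degrees, less where a joint would pass 70% of its speed; a pose out of reach is approached as far as the arm can. A call with a gripper value outside its range is refused whole. "claw" is the gripper's target within -1 to 1 (fully open at 1, half-way at 0, shut at -1), set as the call begins (left out, the last holds). The fingers move at their own pace and stop on an object; "newtons" is the grip in N (left out, the last holds). Time passes only in rows, so rows that repeat a pose let the fingers close. It gives the time, the measured TCP pose, the force and the opening at its end, in the units of the state.
- read_state(): the state, without advancing time (a new reading comes with each control period).
- imaging.camera(name): name is "side" or "top" or "wrist"; returns (picture, depth): 420x560x3 uint8, red, green, blue; 420x560 float32, m along the optical axis (not along the pixel's ray), 0 where there is no reading.
- imaging.get_calibration(name): a dict with "camera_matrix" (3x3 intrinsics, pixels), "R" (3x3) and "t" (3): a world point X has camera coordinates R X + t. Camera axes: x right, y down, z forward; pixel columns grow to the right and rows downward; lengths in m; the calibration is good to about 2 mm. A picture is of the moment at which its call begins: read the wrist's pose just before it. get_calibration takes no time and is no camera call; for the wrist camera it gives the pose at the moment of the call.
- r.close_job(): hands the job in, once; it reports no verdict.
The state is a dict: "time": time; "joint_positions": joint angles; "joint_vel": joint speeds; "joint_torque": joint torques, N m; "ee_pos": TCP position; "eef_rot": TCP orientation; "ft_force": force on the tool from outside, world axes, zero at the start; "torque": the same for the moment, N m; "width": finger opening in m.
Only numpy, scipy, OpenCV 4.12 (cv2) and the standard library are available. Lean on these libraries where they do the work, as an engineer would, in place of code of your own. Each camera call takes 0.05 s, during which the arm holds its last target.

## Working session

There is one attempt and no reset: what is moved stays moved. The work goes in short steps, Python scripts to look and compute and a tool call to move; the robot and the scene stay as the last step left them, time stands still between calls to the robot, and variables do not carry over. Pictures are saved under pics/ and viewed, and the job is handed in when it is done.

Besides the shell and the picture viewer there is one more tool, called by a JSON object that holds its "fn" and its "kwargs", one argument or row to a line. move_arm: Moves the arm, as the interface text tells. Its arguments: {"type":"object","properties":{"series":{"type":"array","items":{"type":"array","items":{"type":"number"}}},"claw":{"type":"number"},"newtons":{"type":"number"}},"required":["series"]}

```bash
mkdir -p pics; ls; cat > h.py <<'E'
import numpy as np, cv2
from bench import read_state, imaging, r
def save(name,fn,scale=1,crop=None):
    p,d=imaging.camera(name); c=imaging.get_calibration(name)
    np.savez('pics/'+fn+'.npz',p=p,d=d,K=c['camera_matrix'],R=c['R'],t=c['t'])
    im=p[:,:,::-1]
    if crop: im=im[crop[1]:crop[3],crop[0]:crop[2]]
    if scale!=1: im=cv2.resize(im,None,fx=scale,fy=scale,interpolation=cv2.INTER_CUBIC)
    cv2.imwrite('pics/'+fn+'.png',im)
def pt(fn,u,v,z=None):
    f=np.load('pics/'+fn+'.npz'); K,R,t=f['K'],f['R'],np.array(f['t']).ravel()
    ray=np.linalg.inv(K)@[u,v,1]
    if z is None: return R.T@(ray*f['d'][int(round(v)),int(round(u))]-t)
    o=-R.T@t; w=R.T@ray
    return o+w*(z-o[2])/w[2]
def cropfn(fn,out,c,s):
    f=np.load('pics/'+fn+'.npz'); im=f['p'][c[1]:c[3],c[0]:c[2],::-1]
    cv2.imwrite('pics/'+out+'.png',cv2.resize(im,None,fx=s,fy=s,interpolation=cv2.INTER_CUBIC))
E
python3 - <<'E'
from h import *
s=read_state(); print({k:np.round(v,3) for k,v in s.items()})
save('top','top0');save('side','side0');save('wrist','wrist0')
E
```

```text
pics
{'time': np.float64(0.0), 'joint_positions': array([-1.178,  0.333, -0.065,  1.461,  0.022,  1.35 , -0.088]), 'joint_vel': array([ 0.002,  0.001, -0.001, -0.001, -0.   ,  0.002, -0.001]), 'joint_torque': array([-2.0000e-03, -6.2328e+01,  2.4000e-02, -3.8990e+01, -6.1000e-02,
        4.0000e-02,  0.0000e+00]), 'ee_pos': array([0.252, 0.571, 0.222]), 'eef_rot': array([ 0.206,  0.978, -0.001, -0.   ]), 'ft_force': array([0.293, 0.39 , 0.51 ]), 'torque': array([ 0.033,  0.021, -0.008]), 'width': np.float64(0.087)}
```

View pics/top0.png

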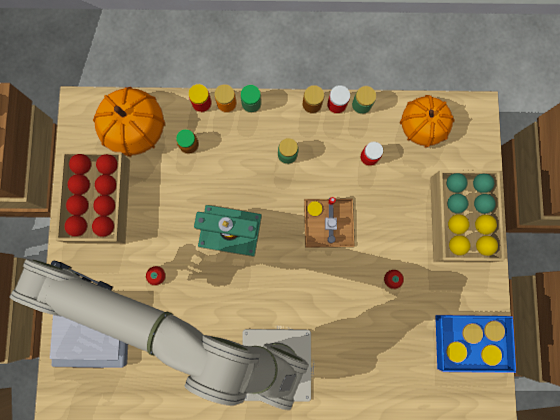

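View pics/side0.png

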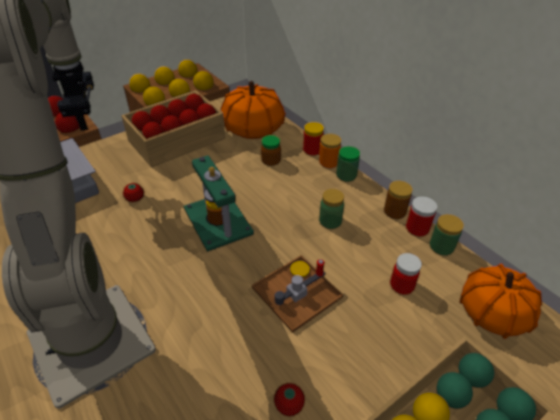

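View pics/wrist0.png

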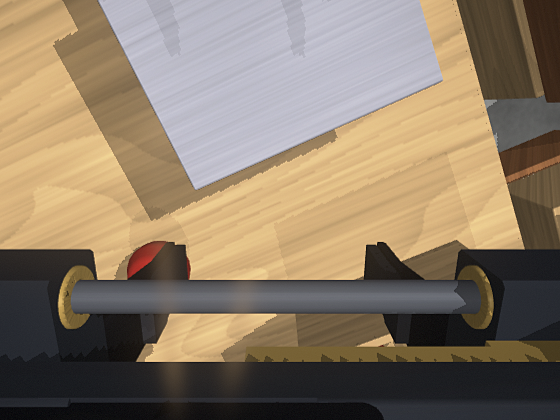

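The top view shows the press at about (227,230), the tray at (330,222) with the crank at (331,224), its grip upward at (332,201), and the spare lid at (316,209). I'll enlarge it.

```bash
python3 - <<'E'
from h import *
cropfn('top0','c1',(295,185,365,255),8)
cropfn('top0','c2',(185,195,270,265),8)
for n,u,v in [('hub',331,224),('grip',332,200),('cw',331,240),('shaft',226,224),('tomb',394,279),('toma',155,275),('lid',316,209)]:
    print(n,pt('top0',u,v).round(3))
c=imaging.get_calibration('top'); print(c['camera_matrix'],-c['R'].T@c['t'])
E
```

```text
hub [ 0.469 -0.184  0.057]
grip [ 0.547 -0.184  0.088]
cw [ 0.416 -0.184  0.048]
shaft [0.447 0.16  0.208]
tomb [ 0.287 -0.395  0.047]
toma [0.292 0.407 0.051]
lid [ 0.527 -0.137  0.012]
[[537.95408012   0.         273.25839156]
 [  0.         537.95408012 205.17138421]
 [  0.           0.           1.        ]] [0.24000949 0.01594894 1.87091639]
```

View pics/c1.png

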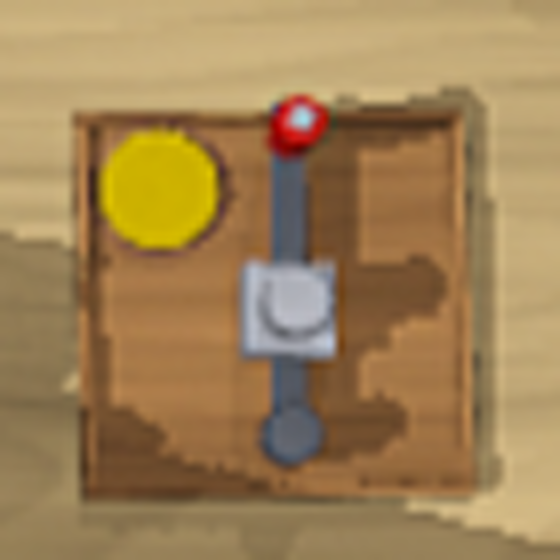

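View pics/c2.png

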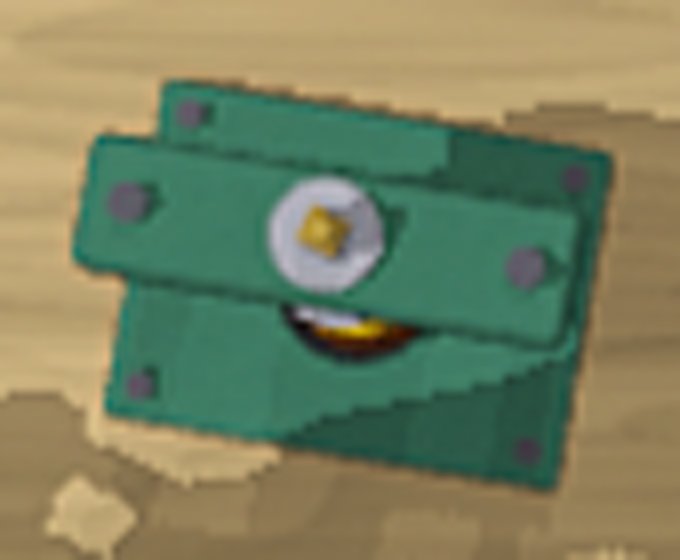

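```bash
cat >> h.py <<'E'
from scipy.spatial.transform import Rotation as Ro
def delta(target,yaw_y=None):
    """print tool-frame shift to world TCP target; yaw_y: wanted world angle of tool y axis (deg, mod 180)"""
    s=read_state(); R=Ro.from_quat(s['eef_rot']).as_matrix()
    d=R.T@(np.array(target)-s['ee_pos']); out=d
    cur=np.degrees(np.arctan2(R[1,1],R[0,1])); print('pos',s['ee_pos'].round(4),'tool y yaw',cur.round(2),'q',s['joint_positions'].round(2))
    print('shift',d.round(4))
    if yaw_y is not None:
        t=-(yaw_y-cur); t=(t+90)%180-90
        print('roll',np.radians(t).round(4), 'or', np.radians(t-np.sign(t)*180).round(4))
E
python3 - <<'E'
from h import *
f=np.load('pics/wrist0.npz');s=read_state()
print('K',f['K'].round(0)); o=-f['R'].T@f['t']; R=Ro.from_quat(s['eef_rot']).as_matrix()
print('cam in tool',R.T@(o-s['ee_pos']),'axes in tool\n',(f['R']@R).round(3))
print('hub',pt('top0',331.9,222.9,.065),'grip',pt('top0',332.5,200,.08),'shaft',pt('top0',225.4,223.75,.208))
cs=[(295+80/8,185+112/8),(295+460/8,185+112/8),(295+478/8,185+490/8),(295+85/8,185+495/8)]
print('tray',np.mean([pt('top0',*c,.012) for c in cs],0))
delta([.447,.16,.33],10)
E
```

```text
K [[360.   0. 275.]
 [  0. 360. 207.]
 [  0.   0.   1.]]
cam in tool [ 0.07353189 -0.00070545 -0.16151432] axes in tool
 [[ 0.001  1.     0.002]
 [-0.963  0.001 -0.268]
 [-0.268 -0.001  0.963]]
hub [ 0.47217512 -0.18590167  0.065     ] grip [ 0.54822781 -0.1868026   0.08      ] shaft [0.44758087 0.16171316 0.208     ]
tray [ 0.47990581 -0.18336043  0.012     ]
pos [0.2523 0.5715 0.222 ] tool y yaw 66.18 q [-1.18  0.33 -0.06  1.46  0.02  1.35 -0.09]
shift [-0.3443 -0.2979 -0.1077]
roll 0.9806 or -2.161
```

```bash
python3 - <<'E'
from h import *
delta([.4476,.1617,.31],20)
E
```

```text
pos [0.2523 0.5715 0.222 ] tool y yaw 66.18 q [-1.18  0.33 -0.06  1.46  0.02  1.35 -0.09]
shift [-0.3442 -0.2961 -0.0877]
roll 0.806 or -2.3356
```

{"fn": "move_arm", "kwargs": {
  "series": [
    [0,0,-0.05,0],
    [-0.03,-0.03,-0.088,0.1],
    [-0.344,-0.296,-0.088,0.806],
    [-0.344,-0.296,-0.088,0.806],
    [-0.344,-0.296,-0.088,0.806],
    [-0.344,-0.296,-0.088,0.806],
    [-0.344,-0.296,-0.088,0.806],
    [-0.344,-0.296,-0.088,0.806],
    [-0.344,-0.296,-0.088,0.806],
    [-0.344,-0.296,-0.088,0.806],
    [-0.344,-0.296,-0.088,0.806],
    [-0.344,-0.296,-0.088,0.806],
    [-0.344,-0.296,-0.088,0.806],
    [-0.344,-0.296,-0.088,0.806]
  ],
  "claw": 1
}}

```text
time: 1.55
ee_pos: [0.4469, 0.1635, 0.3103]
eef_rot: [0.573, 0.82, -0.0, -0.0]
ft_force: [-1.2, -0.0, -0.2]
width: 0.0871
```

```bash
python3 - <<'E'
from h import *
delta([.4476,.1617,.31],20)
save('wrist','w1'); cropfn('w1','w1c',(200,130,350,260),5)
E
```

```text
pos [0.4469 0.1635 0.3103] tool y yaw 20.13 q [-0.79 -0.05  0.33  1.71  0.02  1.48 -0.11]
shift [-0.0019  0.      0.0003]
roll 0.0023 or -3.1393
```

View pics/w1.png

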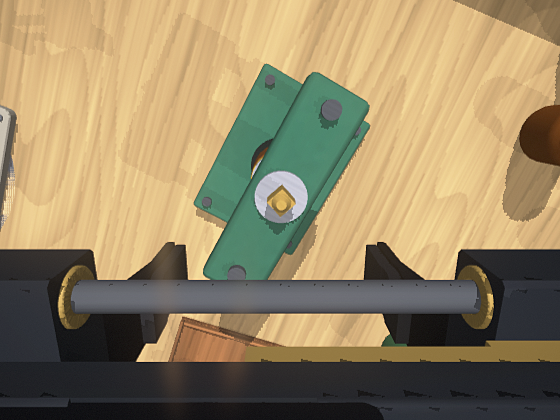

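View pics/w1c.png

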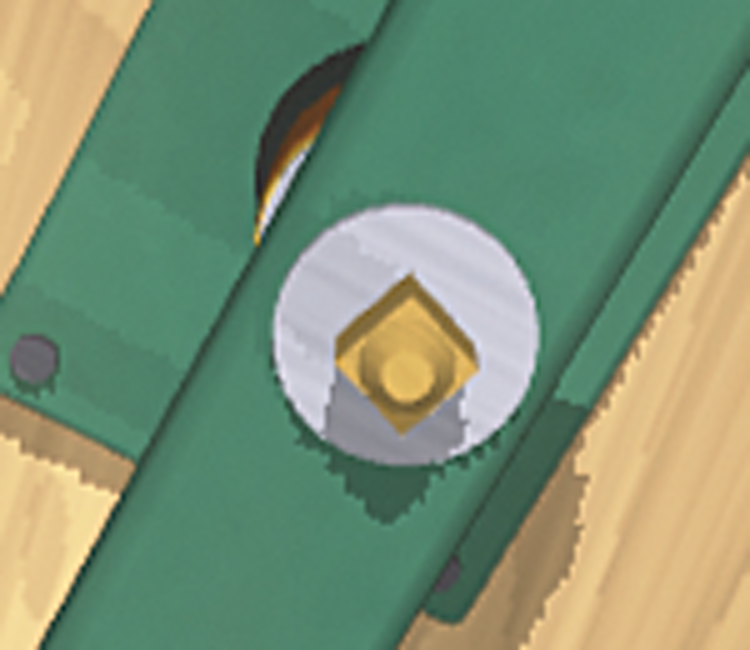

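```bash
python3 - <<'E'
from h import *
P=lambda u,v,z:pt('w1',200+u/5,130+v/5,z)
c=[P(335,362,.202),P(412,293,.202),P(478,362,.202),P(402,435,.202)]
for a in c: print(a.round(4))
print('mean',np.mean(c,0))
for i in range(4):
    e=c[(i+1)%4]-c[i]; print(np.hypot(*e[:2]).round(4), (np.degrees(np.arctan2(e[1],e[0]))%90).round(1))
print('tip',P(408,377,.208),'collar',P(406,334,.184))
q=[np.array(P(*x,.184)) for x in [(272,334),(540,334),(406,203),(406,466)]]
print(np.hypot(*(q[1]-q[0])[:2]),np.mean(q,0))
f=np.load('pics/w1.npz');d=f['d']
print([pt('w1',200+u/5,130+v/5).round(4) for u,v in [(408,377),(450,250)]])
delta([.476,-.18,.20],90)
E
```

```text
[0.4395 0.1622 0.202 ]
[0.4469 0.1766 0.202 ]
[0.4604 0.1699 0.202 ]
[0.4534 0.1547 0.202 ]
mean [0.4500528 0.1658572 0.202    ]
0.0162 62.9
0.015 63.4
0.0167 65.4
0.0158 61.6
tip [0.45034255 0.16538096 0.208     ] collar [0.4501133  0.16612249 0.184     ]
0.04418503428134456 [0.45020634 0.16587013 0.184     ]
[array([0.4505, 0.1651, 0.207 ]), array([0.452 , 0.1817, 0.1835])]
pos [0.447  0.1635 0.3104] tool y yaw 20.14 q [-0.79 -0.05  0.33  1.71  0.02  1.48 -0.11]
shift [-0.3325 -0.091   0.1104]
roll -1.2192 or 1.9223
```

{"fn": "move_arm", "kwargs": {
  "series": [
    [0,0,0,-2.32],
    [0,0,0,-2.32],
    [0,0,0,-2.32],
    [0,0,0,-2.32],
    [0,0,0,-2.32],
    [0,0,0,-2.32],
    [0,0,0,-2.32],
    [0,0,0,-2.32],
    [0,0,0,-2.32],
    [0,0,0,-2.32],
    [0,0,0,-2.32],
    [0,0,0,-2.32],
    [0,0,0,-2.32],
    [0,0,0,-2.32],
    [0,0,0,-2.32],
    [0,0,0,-2.32],
    [0,0,0,-2.32]
  ]
}}

```text
time: 3.3
ee_pos: [0.4471, 0.1631, 0.3104]
eef_rot: [-0.523, 0.852, 0.0, -0.0]
ft_force: [0.2, 0.6, 0.3]
width: 0.0871
```

```bash
python3 - <<'E'
from h import *
delta([.476,-.18,.20],90)
save('wrist','w2'); cropfn('w2','w2c',(200,130,350,260),5)
E
```

```text
pos [0.4471 0.1631 0.3104] tool y yaw 153.09 q [-0.85 -0.06  0.39  1.71  0.02  1.48  2.21]
shift [ 0.2929 -0.181   0.1104]
roll 1.1011 or -2.0405
```

View pics/w2c.png

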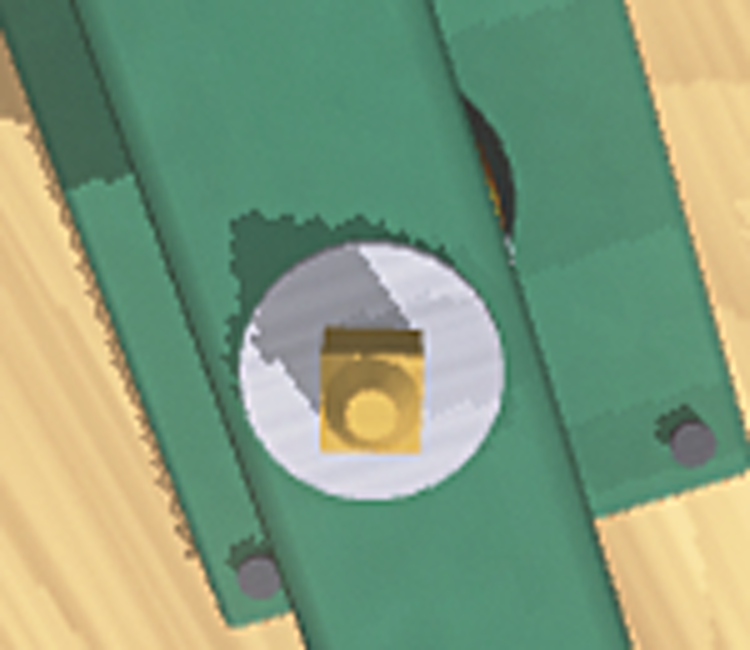

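```bash
python3 - <<'E'
from h import *
P=lambda u,v,z:pt('w2',200+u/5,130+v/5,z)
a=P(371.5,402,.202);b=P(371,413,.208);c=P(372,370,.184)
print(a,b,c); m2=np.mean([a,b,c],0)[:2]; m1=np.array([.4502,.1658])
e=P(424,352,.202)-P(320,352,.202); print(np.hypot(*e[:2]),np.degrees(np.arctan2(e[1],e[0]))%90)
e=P(421,453,.202)-P(321,453,.202); print(np.hypot(*e[:2]),np.degrees(np.arctan2(e[1],e[0]))%90)
# m = X + Rz*d, tool xy errors
f=lambda y:np.array([[np.sin(np.radians(y)),np.cos(np.radians(y))],[-np.cos(np.radians(y)),np.sin(np.radians(y))]]) # cols: tool x, tool y
A=np.block([[np.eye(2),f(20.1)],[np.eye(2),f(153.1)]])
print(np.linalg.solve(A,np.r_[m1,m2]), f(20.1), Ro.from_quat(read_state()['eef_rot']).as_matrix().round(3), f(153.1))
E
```

```text
[0.44923182 0.16544518 0.202     ] [0.44929803 0.16545101 0.208     ] [0.44904209 0.16512335 0.184     ]
0.016113143433574933 62.96823173242896
0.01573625697067861 62.969930641516754
[ 4.49795363e-01  1.65350483e-01 -2.83081186e-04  5.34472574e-04] [[ 0.34365969  0.93909425]
 [-0.93909425  0.34365969]] [[-0.455 -0.89  -0.   ]
 [-0.89   0.455 -0.   ]
 [ 0.     0.    -1.   ]] [[ 0.45243471 -0.89179753]
 [ 0.89179753  0.45243471]]
```

```bash
python3 - <<'E'
from h import *
delta([.4745,-.182,.18],89)
E
```

```text
pos [0.4472 0.1629 0.3104] tool y yaw 152.91 q [-0.85 -0.06  0.39  1.71  0.02  1.48  2.21]
shift [ 0.2946 -0.1814  0.1305]
roll 1.1155 or -2.0261
```

{"fn": "move_arm", "kwargs": {
  "series": [
    [0.295,-0.181,0,1.115],
    [0.295,-0.181,0,1.115],
    [0.295,-0.181,0,1.115],
    [0.295,-0.181,0,1.115],
    [0.295,-0.181,0.13,1.115],
    [0.295,-0.181,0.13,1.115],
    [0.295,-0.181,0.13,1.115],
    [0.295,-0.181,0.13,1.115],
    [0.295,-0.181,0.13,1.115],
    [0.295,-0.181,0.13,1.115],
    [0.295,-0.181,0.13,1.115],
    [0.295,-0.181,0.13,1.115]
  ]
}}

```text
time: 4.55
ee_pos: [0.4753, -0.1818, 0.1814]
eef_rot: [0.007, 1.0, 0.0, 0.001]
ft_force: [-0.1, -0.2, 0.1]
width: 0.087
```

```bash
python3 - <<'E'
from h import *
delta([.4745,-.182,.18],89)
save('wrist','w3')
E
```

```text
pos [ 0.4753 -0.1818  0.1814] tool y yaw 89.15 q [-0.46  0.11  0.79  1.86 -0.08  1.21  1.92]
shift [ 0.0008 -0.0002  0.0014]
roll 0.0026 or -3.139
```

View pics/w3.png

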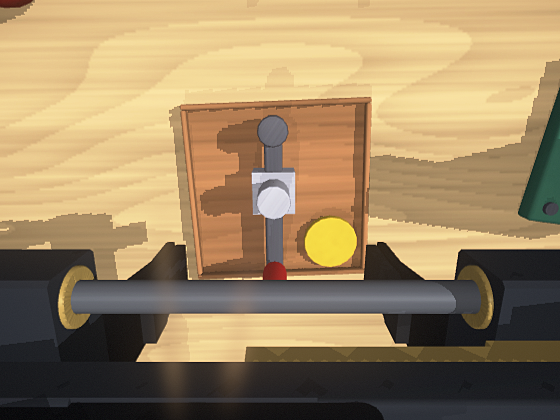

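```bash
python3 - <<'E'
from h import *
cropfn('w3','w3c',(170,90,380,290),3.8)
E
```

```text
(no output)
```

View pics/w3c.png

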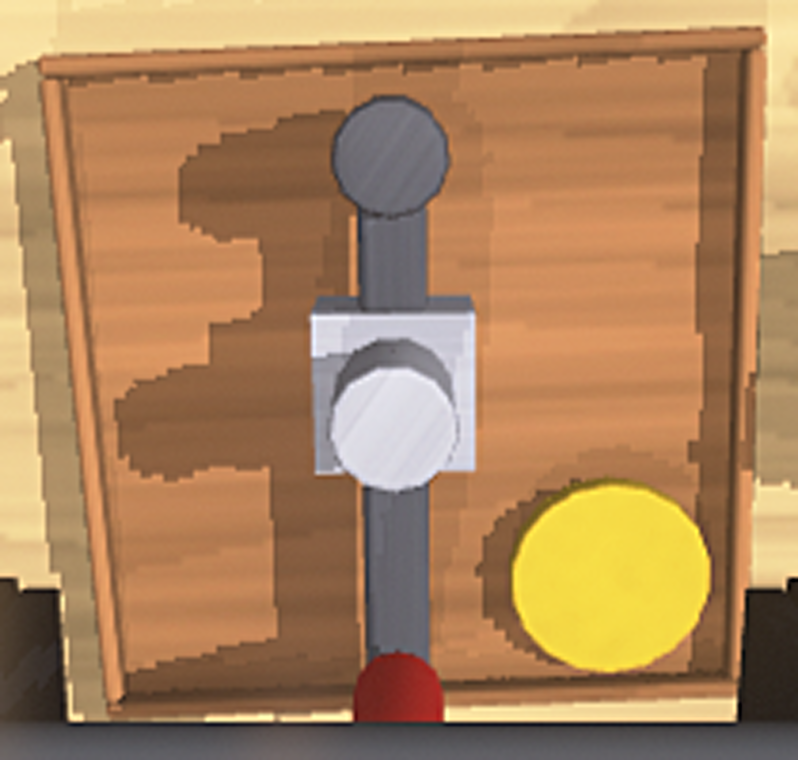

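```bash
python3 - <<'E'
from h import *
P=lambda u,v,z:pt('w3',170+u/3.8,90+v/3.8,z)
h=P(395,428,.065);b=np.mean([P(*c,.032) for c in [(312,315),(474,312),(476,468),(316,474)]],0);w=P(391,156,.047)
print('hub',h,'block',b,'cw',w)
e=b-w; print(np.hypot(*e[:2]),np.degrees(np.arctan2(e[1],e[0])))
e=P(474,312,.032)-P(312,315,.032);print(np.hypot(*e[:2]),np.degrees(np.arctan2(e[1],e[0])))
e=P(476,468,.032)-P(316,474,.032);print(np.hypot(*e[:2]),np.degrees(np.arctan2(e[1],e[0])))
tc=[P(*c,.014) for c in [(42,60),(765,30),(740,690),(108,712)]]
print('tray',np.mean(tc,0),[np.linalg.norm(tc[i]-tc[i-1]).round(3) for i in range(4)], pt('w3',273,200))
m=(h+b)/2
delta([m[0],m[1],.034],89)
E
```

```text
hub [ 0.4749491  -0.18389237  0.065     ] block [ 0.47538171 -0.18417952  0.032     ] cw [ 0.42003217 -0.18399492  0.047     ]
0.05534985337336597 -0.19109379084494366
0.03724698040714636 90.27503886279415
0.03800169260769253 91.45101290974115
tray [ 0.48005673 -0.17965254  0.014     ] [np.float64(0.166), np.float64(0.167), np.float64(0.166), np.float64(0.167)] [ 0.4730374  -0.18462673  0.06395511]
pos [ 0.4752 -0.1819  0.1813] tool y yaw 89.15 q [-0.46  0.11  0.79  1.86 -0.08  1.21  1.92]
shift [ 0.0003 -0.0022  0.1473]
roll 0.0026 or -3.139
```

{"fn": "move_arm", "kwargs": {
  "series": [
    [0,-0.0022,0.05,-0.015],
    [0,-0.0022,0.1,-0.015],
    [0,-0.0022,0.13,-0.015],
    [0,-0.0022,0.1463,-0.015],
    [0,-0.0022,0.1463,-0.015],
    [0,-0.0022,0.1463,-0.015]
  ]
}}

```text
time: 5.2
ee_pos: [0.4751, -0.1849, 0.0351]
eef_rot: [0.001, 1.0, 0.0, 0.0]
ft_force: [-1.0, -0.3, 0.5]
width: 0.0871
```

{"fn": "move_arm", "kwargs": {
  "series": [
    [0,0,0,0],
    [0,0,0,0],
    [0,0,0,0],
    [0,0,0,0],
    [0,0,0,0],
    [0,0,0,0],
    [0,0,0,0],
    [0,0,0,0]
  ],
  "claw": -1,
  "newtons": 45
}}

```text
time: 6.0
ee_pos: [0.4744, -0.1852, 0.0342]
eef_rot: [0.001, 1.0, 0.0, 0.0]
ft_force: [0.1, 0.5, 0.3]
width: 0.0308
```

```bash
python3 - <<'E'
from h import *
s=read_state();print(s['time'],s['ft_force'],s['torque'])
delta([.4751,-.184,.034],90)
E
```

```text
6.0 [0.13920996 0.54599571 0.25469422] [0.04831246 0.00934767 0.01267653]
pos [ 0.4744 -0.1852  0.0342] tool y yaw 89.89 q [-0.36  0.34  0.74  1.99 -0.29  0.91  2.1 ]
shift [-0.0007  0.0012  0.0002]
roll -0.0019 or 3.1397
```

{"fn": "move_arm", "kwargs": {
  "series": [
    [0,0,0,0],
    [0,0,0,0],
    [0,0,0,0]
  ]
}}

```text
time: 6.3
ee_pos: [0.4744, -0.1849, 0.0342]
eef_rot: [0.001, 1.0, 0.0, -0.0]
ft_force: [0.3, 2.1, 1.2]
width: 0.027
```

{"fn": "move_arm", "kwargs": {
  "series": [
    [0,0,-0.01,0],
    [0,0,-0.03,0],
    [0,0,-0.07,0],
    [0,0,-0.12,0],
    [0,0,-0.17,0],
    [0,0,-0.22,0],
    [0,0,-0.22,0],
    [0,0,-0.22,0]
  ]
}}

```text
time: 7.1
ee_pos: [0.4745, -0.1856, 0.255]
eef_rot: [0.001, 1.0, 0.0, 0.001]
ft_force: [0.0, 0.9, -3.4]
width: 0.0268
```

```bash
python3 - <<'E'
from h import *
s=read_state();print(s['time'],s['ft_force'],s['torque'],s['width'])
save('wrist','w4')
delta([.4498,.1654,.265],153)
E
```

```text
7.1 [ 0.02104353  0.93998745 -3.4047214 ] [0.00198067 0.0550908  0.01702722] 0.02680058155643064
pos [ 0.4738 -0.1853  0.2536] tool y yaw 89.88 q [-0.5   0.04  0.82  1.75 -0.03  1.36  1.89]
shift [ 0.0248  0.3506 -0.0112]
roll -1.1017 or 2.0399
```

View pics/w4.png

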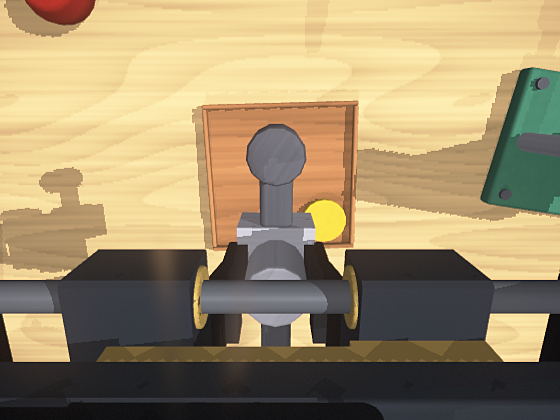

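The crank is held upright: counterweight at (276,156), block's back edge near (276,215). I'll measure its pose in the hand.

```bash
python3 - <<'E'
from h import *
cropfn('w4','w4c',(215,110,335,250),4)
E
```

```text
(no output)
```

View pics/w4c.png

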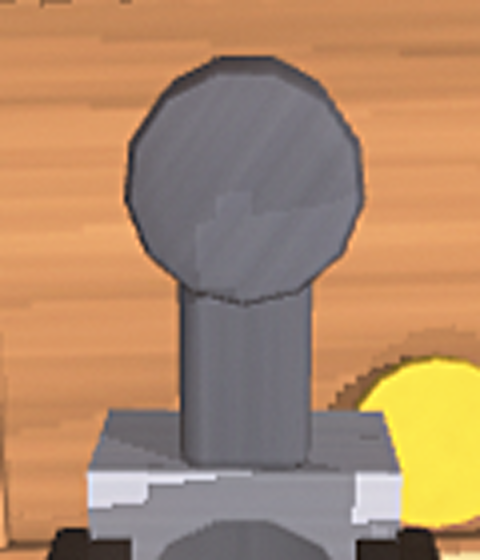

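```bash
python3 - <<'E'
from h import *
s=read_state(); f=np.load('pics/w4.npz')
und=.2545-.0292   # at the picture, tcp ~.2545
R=Ro.from_quat(s['eef_rot']).as_matrix()
for dz in (0,.002):
  P=lambda u,v,z:R.T@(pt('w4',215+u/4,110+v/4,z+dz)-np.array([s['ee_pos'][0],s['ee_pos'][1],.2545]))
  a=P(245,187,und+.042); l=P(90,473,und+.027); q=P(402,473,und+.027)
  print('cw',a,'edges',l,q,'width',q-l)
print('depth',pt('w4',215+245/4,110+187/4))
E
```

```text
cw [ 0.05428455 -0.00039308 -0.01276287] edges [ 0.01816993 -0.01883996  0.00220477] [0.01821572 0.0184138  0.00222005] width [4.57839576e-05 3.72537570e-02 1.52821771e-05]
cw [ 0.05454895 -0.00039487 -0.01476269] edges [ 0.01885344 -0.01861507  0.00020533] [0.01889866 0.01818123 0.00022043] width [4.52217618e-05 3.67963062e-02 1.50945223e-05]
depth [ 0.41968222 -0.1855365   0.26639994]
```

```bash
python3 - <<'E'
from h import *
delta([.4494,.1647,.265],153)
E
```

```text
pos [ 0.4738 -0.1853  0.2536] tool y yaw 89.88 q [-0.5   0.04  0.82  1.75 -0.03  1.36  1.89]
shift [ 0.0252  0.3499 -0.0112]
roll -1.1017 or 2.0399
```

{"fn": "move_arm", "kwargs": {
  "series": [
    [0,0,-0.015,0],
    [0.025,0.06,-0.015,-0.1],
    [0.025,0.35,-0.015,-1.102],
    [0.025,0.35,-0.015,-1.102],
    [0.025,0.35,-0.015,-1.102],
    [0.025,0.35,-0.015,-1.102],
    [0.025,0.35,-0.015,-1.102],
    [0.025,0.35,-0.015,-1.102],
    [0.025,0.35,-0.015,-1.102],
    [0.025,0.35,-0.015,-1.102],
    [0.025,0.35,-0.015,-1.102],
    [0.025,0.35,-0.011,-1.102],
    [0.025,0.35,-0.011,-1.102]
  ]
}}

```text
time: 8.45
ee_pos: [0.4499, 0.1635, 0.2645]
eef_rot: [-0.521, 0.853, 0.0, -0.0]
ft_force: [-0.1, -0.6, -3.0]
width: 0.0271
```

```bash
python3 - <<'E'
from h import *
s=read_state();print(s['time'],s['ft_force'],s['torque'],s['width'])
delta([.4494,.1647,.240],153)
save('side','s5',)
cropfn('s5','s5c',(150,120,290,260),5)
E
```

```text
8.45 [-0.09670111 -0.5613175  -2.97387891] [0.04646239 0.12650184 0.00377558] 0.02708056682479588
pos [0.4499 0.1635 0.2645] tool y yaw 152.83 q [-0.9  -0.04  0.45  1.79  0.02  1.39  2.21]
shift [-0.0008  0.001   0.0245]
roll -0.003 or 3.1386
```

View pics/s5c.png

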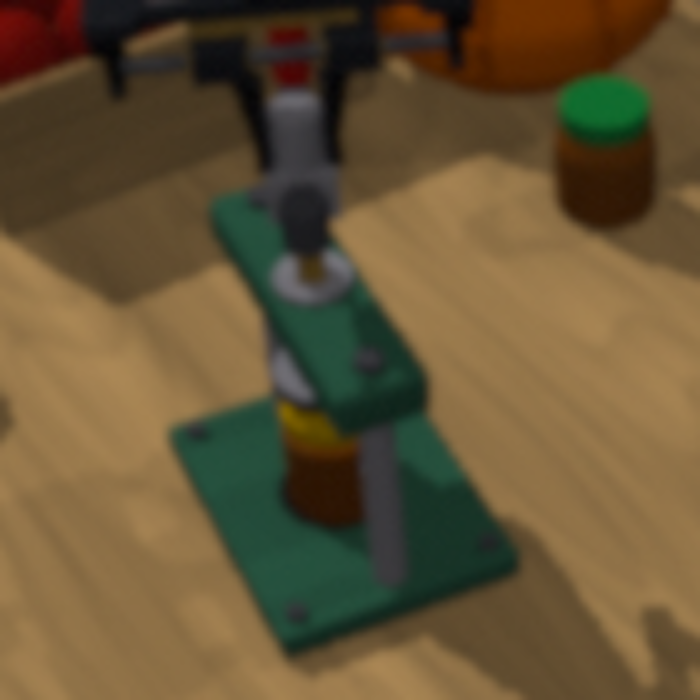

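{"fn": "move_arm", "kwargs": {
  "series": [
    [-0.001,0.001,0.01,0],
    [-0.001,0.001,0.02,0],
    [-0.001,0.001,0.027,0],
    [-0.001,0.001,0.029,0],
    [-0.001,0.001,0.031,0],
    [-0.001,0.001,0.033,0],
    [-0.001,0.001,0.033,0]
  ]
}}

```text
time: 9.2
ee_pos: [0.4496, 0.1662, 0.2322]
eef_rot: [-0.523, 0.852, 0.0, 0.0]
ft_force: [-0.3, 0.2, -3.9]
width: 0.0269
```

```bash
python3 - <<'E'
from h import *
s=read_state();print(s['time'],s['ft_force'],s['torque'],s['width'])
delta([.4494,.1647,.213],153)
E
```

```text
9.2 [-0.27114047  0.22215121 -3.87235505] [0.07608194 0.07756412 0.01410263] 0.02686309504349936
pos [0.4496 0.1662 0.2322] tool y yaw 153.04 q [-0.9  -0.02  0.45  1.84  0.01  1.32  2.22]
shift [ 0.0014 -0.0005  0.0192]
roll 0.0006 or -3.141
```

{"fn": "move_arm", "kwargs": {
  "series": [
    [0.001,-0.0005,0.001,0],
    [0.001,-0.0005,0.002,0],
    [0.001,-0.0005,0.003,0],
    [0.001,-0.0005,0.004,0],
    [0.001,-0.0005,0.005,0],
    [0.001,-0.0005,0.006,0],
    [0.001,-0.0005,0.006,0]
  ]
}}

```text
time: 9.9
ee_pos: [0.4495, 0.165, 0.2261]
eef_rot: [-0.523, 0.852, 0.0, -0.0]
ft_force: [0.4, 0.0, -4.6]
width: 0.027
```

{"fn": "move_arm", "kwargs": {
  "series": [
    [0,0,0.002,0],
    [0,0,0.004,0],
    [0,0,0.006,0],
    [0,0,0.008,0],
    [0,0,0.01,0],
    [0,0,0.011,0],
    [0,0,0.012,0],
    [0,0,0.012,0]
  ]
}}

```text
time: 10.7
ee_pos: [0.4496, 0.1651, 0.2141]
eef_rot: [-0.523, 0.852, 0.0, -0.0]
ft_force: [0.9, 0.7, -3.1]
width: 0.0269
```

```bash
python3 - <<'E'
from h import *
s=read_state();print(s['time'],s['ft_force'],s['torque'],s['width'])
delta([.4494,.1647,.213],153)
E
```

```text
10.7 [ 0.90567917  0.65827974 -3.14039161] [0.09656659 0.09772219 0.00259436] 0.026896378645499167
pos [0.4496 0.1651 0.2141] tool y yaw 153.04 q [-0.89 -0.    0.45  1.87  0.    1.28  2.23]
shift [ 0.0004 -0.      0.0011]
roll 0.0007 or -3.1409
```

{"fn": "move_arm", "kwargs": {
  "series": [
    [0,0,0.001,0],
    [0,0,0.0015,0],
    [0,0,0.0015,0],
    [0,0,0.0015,0.05],
    [0,0,0.0015,0.1],
    [0,0,0.0015,0.15],
    [0,0,0.0015,0.2],
    [0,0,0.0015,0.25],
    [0,0,0.0015,0.3]
  ],
  "newtons": 60
}}

```text
time: 11.6
ee_pos: [0.4494, 0.1653, 0.2131]
eef_rot: [-0.389, 0.921, 0.0, -0.0]
ft_force: [-3.3, -1.0, 3.2]
width: 0.0269
```

```bash
python3 - <<'E'
from h import *
s=read_state();print(s['time'],s['ft_force'],s['torque'],s['width'])
delta([.4494,.1647,.213],153)
E
```

```text
11.6 [-3.27101565 -1.03501656  3.22396143] [-0.09501749  0.74836812  0.42237436] 0.026895150857996437
pos [0.4494 0.1653 0.2131] tool y yaw 135.78 q [-0.89 -0.    0.45  1.87  0.    1.28  1.93]
shift [ 0.0004 -0.0004  0.0001]
roll -0.3005 or 2.8411
```

{"fn": "move_arm", "kwargs": {
  "series": [
    [0,0,0,0.1],
    [0,0,0,0.2],
    [0,0,0,0.3],
    [0,0,0,0.4],
    [0,0,0,0.5],
    [0,0,0,0.6],
    [0,0,0,0.7],
    [0,0,0,0.8],
    [0,0,0,0.9],
    [0,0,0,1.0],
    [0,0,0,1.1],
    [0,0,0,1.2]
  ]
}}

```text
time: 12.8
ee_pos: [0.449, 0.1668, 0.2132]
eef_rot: [0.199, 0.98, 0.001, -0.0]
ft_force: [-3.9, 6.3, 1.6]
width: 0.0268
```

```bash
python3 - <<'E'
from h import *
s=read_state();print(s['time'],s['ft_force'],s['torque'],s['width'])
delta([.4494,.1647,.213],153)
save('wrist','w6');save('side','s6');cropfn('s6','s6c',(150,120,290,260),4)
E
```

```text
12.8 [-3.8774176   6.27211735  1.63856418] [1.1606039  0.94836233 0.44368352] 0.02679937123635152
pos [0.449  0.1668 0.2132] tool y yaw 67.0 q [-0.89 -0.    0.44  1.87 -0.    1.28  0.72]
shift [-0.0012 -0.0018  0.0002]
roll -1.5009 or 1.6407
```

View pics/w6.png

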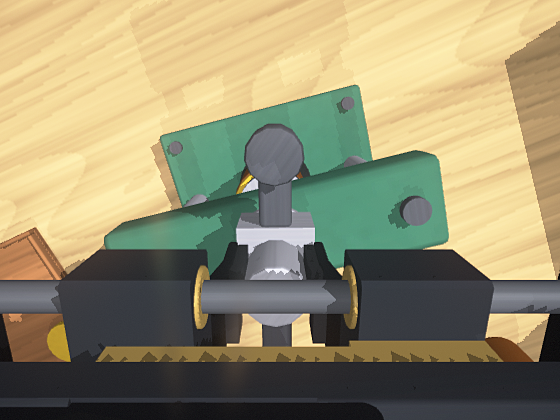

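View pics/s6c.png

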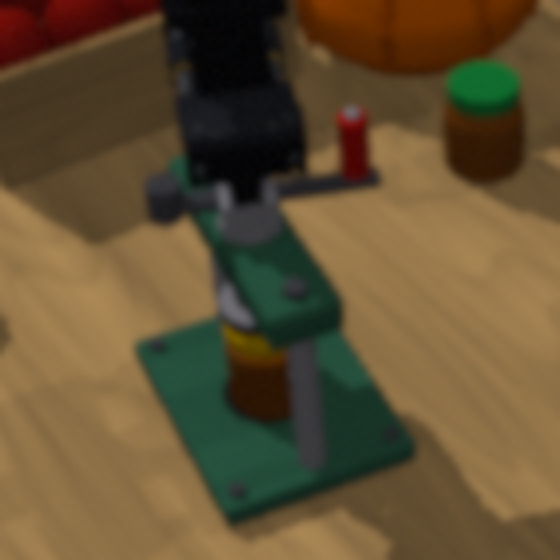

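{"fn": "move_arm", "kwargs": {
  "series": [
    [0.001,0.001,0,0.1],
    [0.001,0.001,0,0.2],
    [0.001,0.001,0,0.3],
    [0.001,0.001,0,0.4],
    [0.001,0.001,0,0.5]
  ]
}}

```text
time: 13.4
ee_pos: [0.4492, 0.1676, 0.2131]
eef_rot: [0.436, 0.9, 0.001, 0.0]
ft_force: [-0.2, 4.8, -1.0]
width: 0.0266
```

```bash
cat > st.py <<'E'
from h import *
s=read_state();R=Ro.from_quat(s['eef_rot']).as_matrix()
print(round(float(s['time']),2),'F',s['ft_force'].round(2),'T',s['torque'].round(3),'yaw',np.degrees(np.arctan2(R[1,1],R[0,1])).round(2),'q7',s['joint_positions'][6].round(3),'jt7',s['joint_torque'][6].round(3),s['ee_pos'].round(4))
E
python3 st.py
```

```text
13.4 F [-0.2   4.76 -1.03] T [ 0.788 -0.011  0.403] yaw 38.31 q7 0.22 jt7 1.646 [0.4492 0.1676 0.2131]
```

{"fn": "move_arm", "kwargs": {
  "series": [
    [0,0,0.0005,0.1],
    [0,0,0.0005,0.2]
  ]
}}

```text
time: 13.6
ee_pos: [0.4495, 0.1678, 0.2131]
eef_rot: [0.524, 0.852, 0.001, 0.0]
ft_force: [-0.8, 3.5, 1.6]
width: 0.0267
```

```bash
python3 st.py
```

```text
13.6 F [-0.82  3.45  1.63] T [0.738 0.116 0.527] yaw 26.86 q7 0.02 jt7 1.627 [0.4495 0.1678 0.2131]
```

{"fn": "move_arm", "kwargs": {
  "series": [
    [0,0,0,0.1],
    [0,0,0,0.2]
  ]
}}

```text
time: 13.8
ee_pos: [0.4497, 0.1679, 0.2132]
eef_rot: [0.606, 0.795, 0.002, 0.0]
ft_force: [2.7, 3.9, 1.9]
width: 0.0271
```

```bash
python3 st.py
```

```text
13.8 F [2.67 3.92 1.9 ] T [ 0.873 -0.299  0.489] yaw 15.4 q7 -0.18 jt7 1.619 [0.4497 0.1679 0.2132]
```

{"fn": "move_arm", "kwargs": {
  "series": [
    [0,0,0,0.1],
    [0,0,0,0.2]
  ]
}}

```text
time: 14.0
ee_pos: [0.45, 0.168, 0.2132]
eef_rot: [0.682, 0.731, 0.002, 0.0]
ft_force: [3.4, 5.2, 0.6]
width: 0.0269
```

```bash
python3 st.py
```

```text
14.0 F [3.35 5.23 0.61] T [ 0.993 -0.587  0.439] yaw 3.94 q7 -0.38 jt7 1.613 [0.45   0.168  0.2132]
```

{"fn": "move_arm", "kwargs": {
  "series": [
    [0,0,0,0.1],
    [0,0,0,0.2]
  ]
}}

```text
time: 14.2
ee_pos: [0.4503, 0.168, 0.2132]
eef_rot: [0.752, 0.659, 0.002, 0.0]
ft_force: [4.4, 4.1, -1.3]
width: 0.0269
```

```bash
python3 st.py
```

```text
14.2 F [ 4.38  4.1  -1.35] T [ 1.041 -1.004  0.511] yaw -7.53 q7 -0.58 jt7 1.606 [0.4503 0.168  0.2132]
```

{"fn": "move_arm", "kwargs": {
  "series": [
    [0,0,0,0.1],
    [0,0,0,0.2]
  ]
}}

```text
time: 14.4
ee_pos: [0.4505, 0.1679, 0.2132]
eef_rot: [0.814, 0.581, 0.002, 0.0]
ft_force: [6.0, 4.6, -2.4]
width: 0.0269
```

```bash
python3 st.py
```

```text
14.4 F [ 6.01  4.57 -2.35] T [ 0.986 -1.345  0.508] yaw -18.99 q7 -0.78 jt7 1.599 [0.4505 0.1679 0.2132]
```

{"fn": "move_arm", "kwargs": {
  "series": [
    [0,0,0,0.1],
    [0,0,0,0.2]
  ]
}}

```text
time: 14.6
ee_pos: [0.4508, 0.1678, 0.2132]
eef_rot: [0.868, 0.497, 0.003, 0.0]
ft_force: [7.4, 4.0, -3.2]
width: 0.0268
```

```bash
python3 st.py; python3 -c "
from h import *
save('side','s7');cropfn('s7','s7c',(195,160,265,240),8);cropfn('s5','s5d',(195,160,265,240),8)
print(pt('s7',0,0,0)); c=imaging.get_calibration('side');print(-c['R'].T@c['t'])"
```

```text
14.6 F [ 7.36  3.96 -3.17] T [ 0.918 -1.599  0.551] yaw -30.46 q7 -0.98 jt7 1.554 [0.4508 0.1678 0.2132]
[3.61616994e-01 2.60008311e+00 1.11022302e-16]
[ 0.02166817 -0.71090763  0.96557574]
```

View pics/s7c.png

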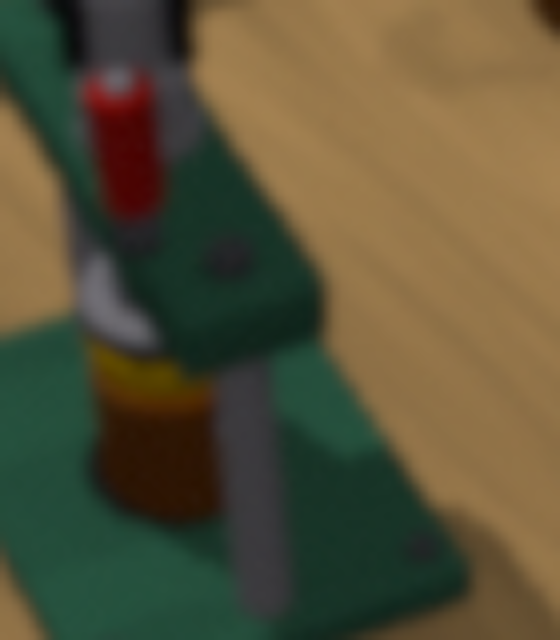

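View pics/s5d.png

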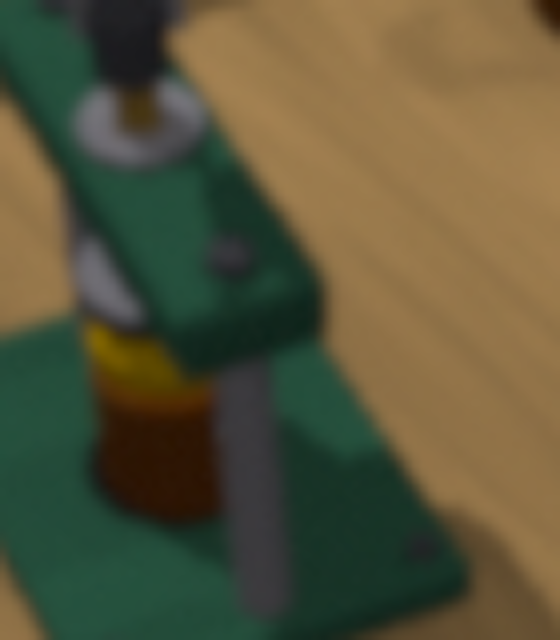

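{"fn": "move_arm", "kwargs": {
  "series": [
    [0.001,0.0007,0.0005,0.1],
    [0.001,0.0007,0.0005,0.2]
  ]
}}

```text
time: 14.85
ee_pos: [0.4513, 0.1678, 0.2131]
eef_rot: [0.913, 0.407, 0.002, -0.0]
ft_force: [1.7, 1.1, 5.5]
width: 0.0267
```

```bash
python3 st.py
```

```text
14.85 F [1.65 1.05 5.5 ] T [ 0.199 -0.183  0.52 ] yaw -41.93 q7 -1.178 jt7 1.703 [0.4513 0.1678 0.2131]
```

{"fn": "move_arm", "kwargs": {
  "series": [
    [0,0,0,0.1],
    [0,0,0,0.2]
  ]
}}

```text
time: 15.05
ee_pos: [0.4516, 0.1676, 0.2131]
eef_rot: [0.949, 0.314, 0.002, -0.0]
ft_force: [2.8, -0.2, 4.1]
width: 0.0269
```

```bash
python3 st.py
```

```text
15.05 F [ 2.82 -0.22  4.11] T [ 0.027 -0.418  0.555] yaw -53.4 q7 -1.378 jt7 1.503 [0.4516 0.1676 0.2131]
```

```bash
cat > avg.py <<'E'
from h import *
import sys
T=[];J=[]
for i in range(int(sys.argv[1])):
    imaging.camera('side'); s=read_state(); T.append(s['torque'][2]); J.append(s['joint_torque'][6])
print('tz',np.round(T,3),'mean',np.mean(T).round(3),'J',np.round(J,3))
E
python3 avg.py 6; python3 st.py; python3 -c "
from h import *
save('side','s8');cropfn('s8','s8c',(195,160,265,240),8)"
```

```text
tz [0.42  0.328 0.264 0.276 0.314 0.27 ] mean 0.312 J [ 1.136 -2.226 -0.984 -0.457 -0.313 -0.28 ]
15.35 F [2.56 1.6  5.05] T [ 0.287 -0.531  0.27 ] yaw -53.08 q7 -1.372 jt7 -0.28 [0.4515 0.1676 0.2131]
```

View pics/s8c.png

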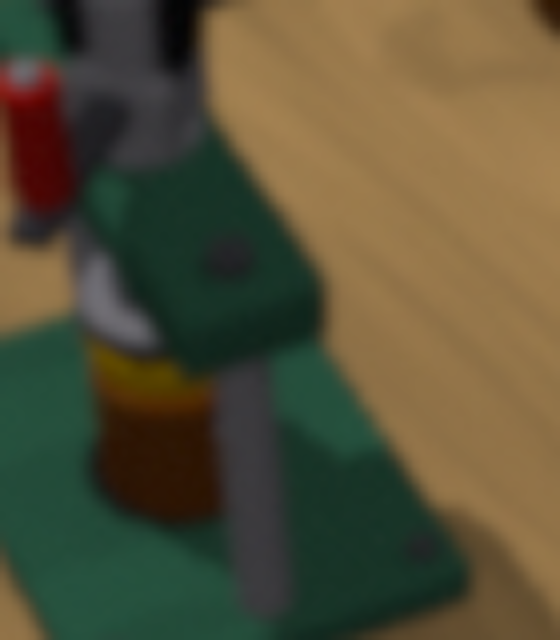

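```bash
python3 - <<'E'
from h import *
from scipy.ndimage import map_coordinates
P={}
for n in ['side0','s5','s6','s7','s8']:
    p=np.load(f'pics/{n}.npz')['p'].astype(float)
    P[n]=p
    for x in (207,208,209,210,211):
        col=p[185:212,x]; y=np.clip(col[:,0]-col[:,2],0,None) # yellow = red-blue
        # crossing of 40
        t=60; k=np.where((y[:-1]<t)&(y[1:]>=t))[0]
        print(n,x,(185+k+(t-y[k])/(y[k+1]-y[k])).round(2),end=' | ')
    print()
E
```

```text
side0 207 [200.16] | side0 208 [200.65] | side0 209 [201.44] | side0 210 [201.92] | side0 211 [202.11] | 
s5 207 [200.13] | s5 208 [200.64] | s5 209 [201.4] | s5 210 [201.84] | s5 211 [202.1] | 
s6 207 [201.4] | s6 208 [201.95] | s6 209 [202.48] | s6 210 [202.88] | s6 211 [203.32] | 
s7 207 [202.97] | s7 208 [203.36] | s7 209 [203.82] | s7 210 [204.32] | s7 211 [204.71] | 
s8 207 [203.] | s8 208 [203.35] | s8 209 [203.82] | s8 210 [204.32] | s8 211 [204.7] |
```

```bash
python3 - <<'E'
from h import *
f=np.load('pics/s8.npz');K,R,t=f['K'],f['R'],f['t']
def v_at(z,xs):
    a=np.linspace(0,2*np.pi,2000); X=np.c_[.4498+.029*np.cos(a),.1654+.029*np.sin(a),0*a+z]
    c=X@R.T+np.ravel(t); u=c@K.T; u=u[:,:2]/u[:,2:]; d=c[:,2]
    near=d<d.mean(); u=u[near]; o=np.argsort(u[:,0]); 
    return np.interp(xs,u[o,0],u[o,1]), u[:,0].min()
xs=[207,208,209,210,211]
V={z:v_at(z,xs) for z in (.095,.100,.1,.105,.108)}
for z,v in V.items(): print(z,v[0].round(2),v[1].round(1))
g=lambda z:v_at(z,xs)[0]
obs={'s5':[200.13,200.64,201.4,201.84,202.1],'s6':[201.4,201.95,202.48,202.88,203.32],'s7':[202.97,203.36,203.82,204.32,204.71]}
zs=np.linspace(.085,.125,81); G=np.array([g(z) for z in zs])
for n,o in obs.items(): print(n,[np.interp(o[i],G[::-1,i],zs[::-1]).round(4) for i in range(5)])
E
```

```text
0.095 [203.21 203.99 204.55 204.96 205.27] 205.3
0.1 [202.08 202.81 203.34 203.73 204.02] 205.1
0.105 [200.94 201.62 202.12 202.49 202.76] 204.9
0.108 [200.24 200.9  201.38 201.74 202.  ] 204.8
s5 [np.float64(0.1085), np.float64(0.1091), np.float64(0.1079), np.float64(0.1076), np.float64(0.1076)]
s6 [np.float64(0.103), np.float64(0.1036), np.float64(0.1035), np.float64(0.1034), np.float64(0.1028)]
s7 [np.float64(0.0961), np.float64(0.0977), np.float64(0.098), np.float64(0.0976), np.float64(0.0972)]
```

{"fn": "move_arm", "kwargs": {
  "series": [
    [0,0,0,0.1],
    [0,0,0,0.2],
    [0,0,0,0.3]
  ]
}}

```text
time: 15.7
ee_pos: [0.4518, 0.1672, 0.2131]
eef_rot: [0.986, 0.169, 0.002, -0.0]
ft_force: [3.0, -1.1, 5.7]
width: 0.0272
```

```bash
python3 st.py
```

```text
15.7 F [ 3.   -1.14  5.66] T [-0.235 -0.833  0.605] yaw -70.49 q7 -1.676 jt7 1.436 [0.4518 0.1672 0.2131]
```

{"fn": "move_arm", "kwargs": {
  "series": [
    [0,0,0,0.1],
    [0,0,0,0.2]
  ]
}}

```text
time: 15.9
ee_pos: [0.4519, 0.1669, 0.2131]
eef_rot: [0.998, 0.07, 0.002, -0.0]
ft_force: [3.7, -2.1, 6.0]
width: 0.0269
```

```bash
python3 st.py; python3 -c "
from h import *
save('wrist','w9')"
```

```text
15.9 F [ 3.73 -2.06  5.98] T [-0.435 -0.82   0.685] yaw -81.96 q7 -1.876 jt7 1.383 [0.4519 0.1669 0.2131]
```

View pics/w9.png

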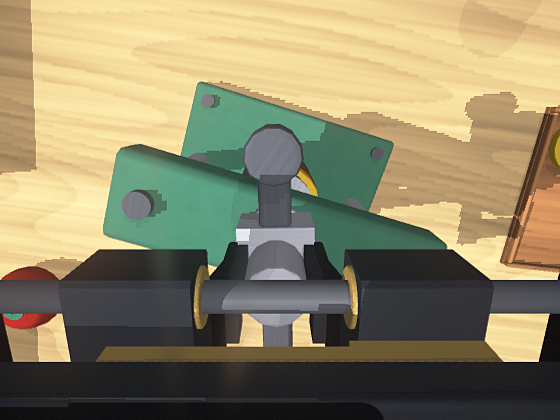

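{"fn": "move_arm", "kwargs": {
  "series": [
    [-0.0005,0,0,-0.06],
    [-0.0008,-0.0005,0,-0.1],
    [-0.0008,-0.0005,-0.001,-0.1],
    [-0.0008,-0.0005,-0.004,-0.1],
    [-0.0008,-0.0005,-0.008,-0.1]
  ]
}}

```text
time: 16.45
ee_pos: [0.4507, 0.167, 0.2194]
eef_rot: [0.993, 0.121, 0.001, 0.0]
ft_force: [9.7, 2.1, -9.4]
width: 0.0263
```

```bash
python3 st.py
```

```text
16.45 F [ 9.71  2.14 -9.44] T [ 0.282 -2.092  0.04 ] yaw -76.06 q7 -1.777 jt7 -0.026 [0.4507 0.167  0.2194]
```

{"fn": "move_arm", "kwargs": {
  "series": [
    [0.0012,0,-0.002,0],
    [0.0012,0,-0.006,0],
    [0.0012,0,-0.012,0],
    [0.0012,0,-0.02,0],
    [0.0012,0,-0.03,0],
    [0.0012,0,-0.04,0],
    [0.0012,0,-0.05,0],
    [0.0012,0,-0.05,0]
  ]
}}

```text
time: 17.25
ee_pos: [0.4511, 0.1679, 0.2714]
eef_rot: [0.993, 0.121, 0.001, -0.001]
ft_force: [0.4, 0.2, -3.6]
width: 0.027
```

```bash
python3 st.py; python3 -c "
from h import *
save('side','s10');cropfn('s10','s10c',(150,120,290,260),4)
delta([.4808,-.180,.25],-90)"
```

```text
17.25 F [ 0.43  0.17 -3.61] T [-0.018  0.194  0.033] yaw -76.14 q7 -1.789 jt7 -0.032 [0.4511 0.1679 0.2714]
pos [0.4508 0.1677 0.2705] tool y yaw -76.14 q [-0.89 -0.03  0.44  1.77  0.01  1.4  -1.79]
shift [-0.0542  0.3448  0.0202]
roll 0.2419 or -2.8997
```

View pics/s10c.png

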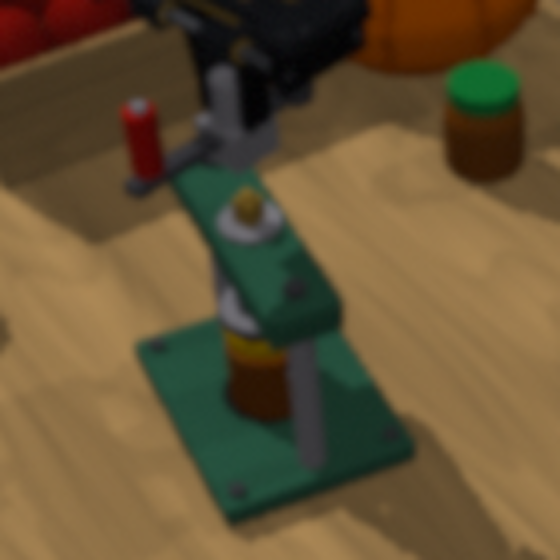

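{"fn": "move_arm", "kwargs": {
  "series": [
    [-0.054,0.345,0,0.242],
    [-0.054,0.345,0,0.242],
    [-0.054,0.345,0,0.242],
    [-0.054,0.345,0,0.242],
    [-0.054,0.345,0,0.242],
    [-0.054,0.345,0.04,0.242],
    [-0.054,0.345,0.08,0.242],
    [-0.054,0.345,0.12,0.242],
    [-0.054,0.345,0.15,0.242],
    [-0.054,0.345,0.17,0.242],
    [-0.054,0.345,0.17,0.242],
    [-0.054,0.345,0.17,0.242]
  ]
}}

```text
time: 18.5
ee_pos: [0.4808, -0.1804, 0.1002]
eef_rot: [1.0, -0.0, -0.0, 0.0]
ft_force: [-1.0, -0.4, -3.3]
width: 0.0268
```

```bash
python3 st.py; python3 -c "
from h import *
save('wrist','w11')
delta([.4808,-.180,.034],-90)"
```

```text
18.5 F [-1.03 -0.39 -3.26] T [-0.03   0.068  0.048] yaw -90.01 q7 -1.107 jt7 0.084 [ 0.4808 -0.1804  0.1002]
pos [ 0.4815 -0.1804  0.101 ] tool y yaw -89.99 q [-0.47  0.25  0.84  1.93 -0.22  1.05 -1.11]
shift [-0.0008 -0.0005  0.067 ]
roll 0.0001 or -3.1415
```

View pics/w11.png

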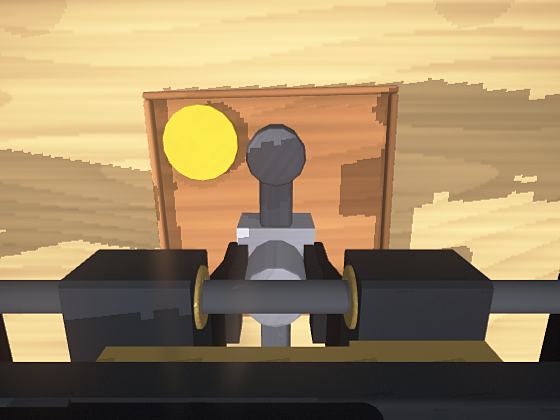

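The crank is centred over the tray, with the spare lid at (200,142) clear of the counterweight at (275,155). I'll lower it gently.

{"fn": "move_arm", "kwargs": {
  "series": [
    [0,0,0.02,0],
    [0,0,0.04,0],
    [0,0,0.054,0],
    [0,0,0.06,0],
    [0,0,0.063,0],
    [0,0,0.065,0],
    [0,0,0.0665,0],
    [0,0,0.0665,0],
    [0,0,0.0665,0]
  ]
}}

```text
time: 19.45
ee_pos: [0.4813, -0.1805, 0.0341]
eef_rot: [1.0, -0.0, 0.001, -0.0]
ft_force: [-2.2, -0.1, 6.3]
width: 0.0265
```

```bash
python3 st.py
```

```text
19.45 F [-2.24 -0.05  6.3 ] T [0.259 0.591 0.027] yaw -90.02 q7 -1.023 jt7 -0.012 [ 0.4813 -0.1805  0.0341]
```

Contact on the floor (6 N up). I'll open and lift.

{"fn": "move_arm", "kwargs": {
  "series": [
    [0,0,0,0],
    [0,0,0,0],
    [0,0,0,0],
    [0,0,0,0],
    [0,0,0,0],
    [0,0,0,0],
    [0,0,0,0],
    [0,0,0,0],
    [0,0,0,0],
    [0,0,0,0]
  ],
  "claw": 1
}}

```text
time: 20.45
ee_pos: [0.4806, -0.1803, 0.0332]
eef_rot: [1.0, -0.0, -0.0, -0.0]
ft_force: [-0.3, -0.9, -0.3]
width: 0.0864
```

{"fn": "move_arm", "kwargs": {
  "series": [
    [0,0,-0.02,0],
    [0,0,-0.06,0],
    [0,0,-0.1,0],
    [0,0,-0.145,0],
    [0,0,-0.145,0],
    [0,0,-0.145,0]
  ]
}}

```text
time: 21.05
ee_pos: [0.4812, -0.1802, 0.179]
eef_rot: [1.0, 0.0, 0.001, -0.0]
ft_force: [-0.0, -0.3, -0.4]
width: 0.087
```

```bash
python3 st.py; python3 -c "
from h import *
save('wrist','w12'); cropfn('w12','w12c',(130,60,410,290),2.8)
delta([.4498,.1654,.31],-90)"
```

```text
21.05 F [-0.02 -0.33 -0.4 ] T [-0.055  0.174 -0.002] yaw -89.99 q7 -1.188 jt7 -0.109 [ 0.4812 -0.1802  0.179 ]
pos [ 0.4805 -0.18    0.1779] tool y yaw -89.99 q [-0.54  0.14  0.89  1.85 -0.11  1.21 -1.19]
shift [-0.0307 -0.3455 -0.1319]
roll 0.0001 or -3.1415
```

View pics/w12c.png

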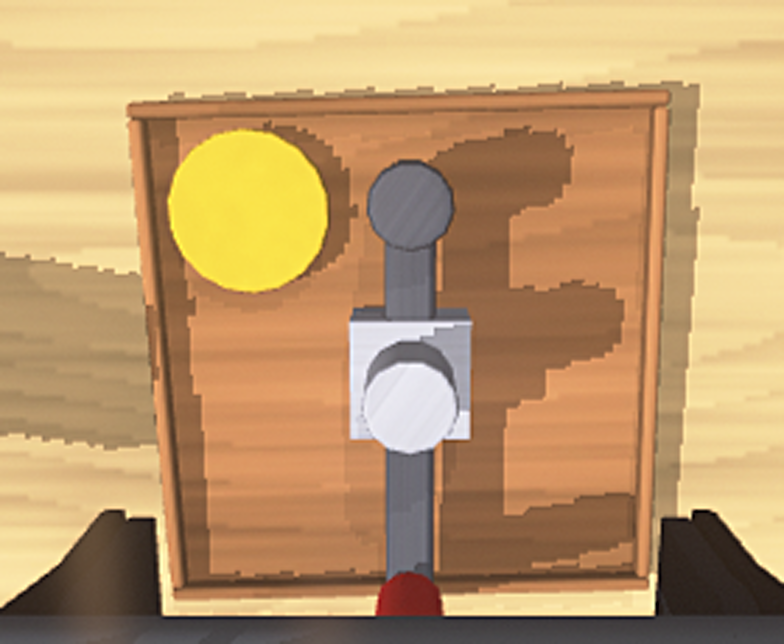

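The crank stands upright, mid-tray, and the lid has not moved. I'll check the shaft's final angle.

{"fn": "move_arm", "kwargs": {
  "series": [
    [0,0,-0.05,0],
    [0,0,-0.1,0],
    [0,0,-0.132,0],
    [-0.03,-0.345,-0.132,0],
    [-0.03,-0.345,-0.132,0],
    [-0.03,-0.345,-0.132,0],
    [-0.03,-0.345,-0.132,0],
    [-0.03,-0.345,-0.132,0],
    [-0.03,-0.345,-0.132,0],
    [-0.03,-0.345,-0.132,0],
    [-0.03,-0.345,-0.132,0],
    [-0.03,-0.345,-0.132,0],
    [-0.03,-0.345,-0.132,0]
  ]
}}

```text
time: 22.4
ee_pos: [0.4508, 0.1633, 0.3094]
eef_rot: [1.0, -0.001, -0.001, 0.001]
ft_force: [0.3, -0.1, 0.2]
width: 0.087
```

```bash
python3 st.py; python3 -c "
from h import *
save('wrist','w13'); cropfn('w13','w13c',(200,130,350,260),5)
save('side','s13'); cropfn('s13','s13c',(150,150,340,320),4)
p=np.load('pics/s13.npz')['p'].astype(float)
for x in (207,208,209,210,211):
    col=p[185:212,x]; y=col[:,0]-col[:,2]; k=np.where((y[:-1]<60)&(y[1:]>=60))[0]
    print(x,(185+k+(60-y[k])/(y[k+1]-y[k])).round(2))
"
```

```text
22.4 F [ 0.33 -0.07  0.24] T [-0.054  0.162  0.039] yaw -90.11 q7 -2.033 jt7 -0.004 [0.4508 0.1633 0.3094]
207 [203.05]
208 [203.38]
209 [203.84]
210 [204.31]
211 [204.71]
```

View pics/w13c.png

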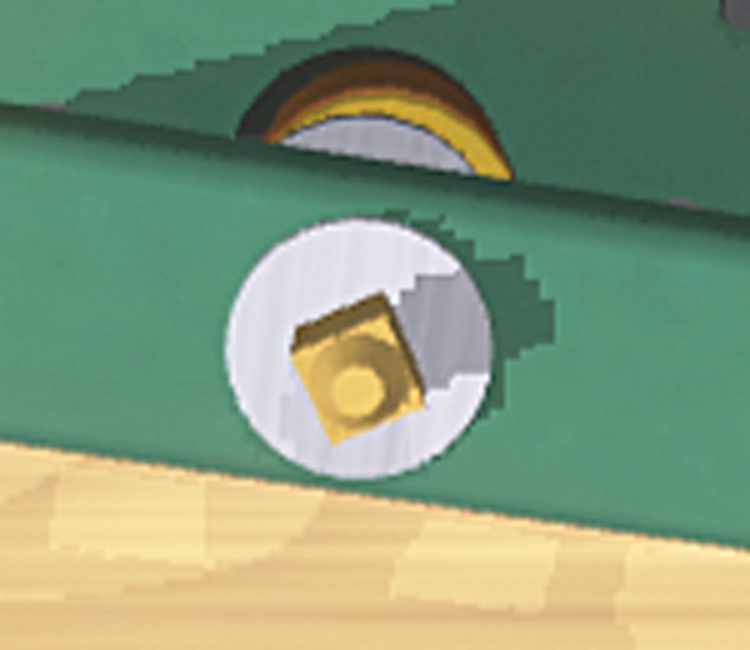

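View pics/s13c.png

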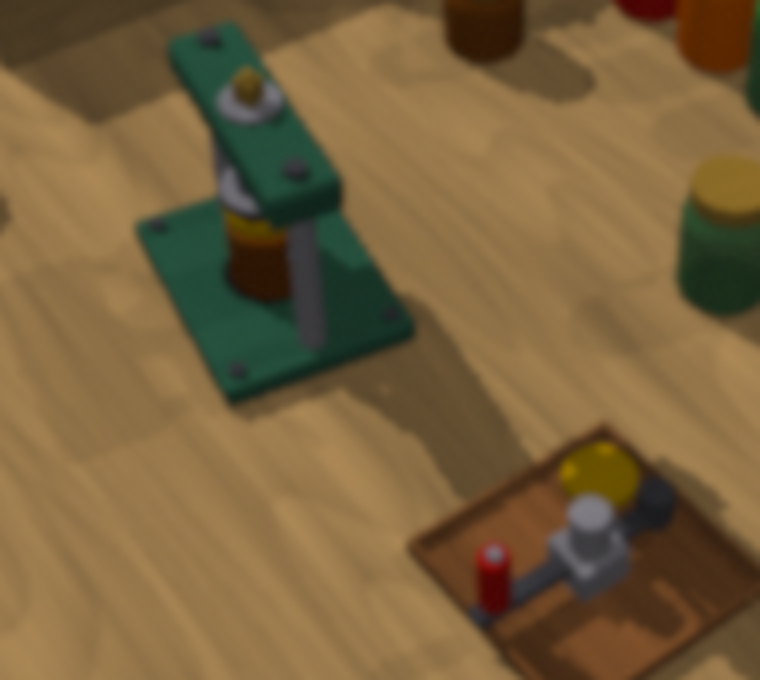

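```bash
python3 -c "
from h import *
r.close_job(); print(read_state()['time'])"
```

```text
the job is handed in; nothing more can be done
the job is handed in; nothing more can be done
```

The jar is clamped, the crank is back in its tray, and I handed the job in at about 22.5 s of the 72 s; no verdict was reported.

- **Fitting:** I took the crank by its hub from above and turned it to match the shaft's square, seen at about 63°. It went fully down with no axial resistance; the pressing force never passed about 10 N.
- **Winding:** I turned the hand 235° clockwise, and the shaft turned about 219° of that. The rest was play in the socket and give in the hand.
- **Removal:** I lifted the crank off and lowered it until it touched the tray floor (about 6 N). I let go there and withdrew the arm to 0.1 m above the shaft.

**Last checks:**
- **Clamping force:** the force on the lid could not be read directly. The rise in turning torque (about 0.46 to 0.685 N m) suggests about 56 N. The side pictures show the pad stopping after 154–171° of shaft turn, which gives about 48–65 N. Both are within the wanted 25–100 N.
- **Pad:** it stayed in the same place on the lid after the crank came off.
- **Crank and goods:** the crank stands upright near the tray's centre and the spare lid is where it was. I did not re-measure the other goods; the arm never came near them.

**Disagreements:**
- The top and wrist cameras placed the shaft about 4 mm apart. I used the wrist views, where two opposite turns agreed to within 1 mm.
- While winding, the hub sat an estimated 2 mm off my measured shaft axis, inside the 4 mm limit.

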